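# Stand the carton up, then crack the dry box open and hold it ajar

### The arm

A 6-joint arm with a two-finger parallel gripper is mounted at the origin on the work surface. World frame = base frame: x ahead of the robot, y to its left, z up, the work surface at z = 0. Lengths are in mm, angles in degrees, forces in N, time in s.
With the tool pointing down it reaches from about 350 to 850 mm from the base axis. Payload 8.1 kg.
Tool frame: the origin (TCP) lies between the finger pads; the fingertips stand 8 mm ahead of it and the grasp point (between the pads) lies 11 mm behind it (r.tip_extent is the distance from the TCP to the fingertips, in mm); z points along the fingers, y is the direction in which the jaws open and shut (so a half turn about z gives the same grasp; the last joint's range is limited). The gripper opens to 85 mm and grips with 20 to 120 N. Pads are 22 mm wide; open, the fingers measure 114 mm over their backs; the gripper's body (76 mm by 85 mm) begins 54 mm behind the grasp point. The pads swing forward as they close: fully open they stand 13 mm farther back than shut.
Start: joints at [-69.122, 7.471, 85.268, -0, 87.261, -4.893], TCP at [260.891, -540.316, 239.292] pointing down, gripper open.
Joint ranges: [-169.43, 169.43], [-51.17, 129.36], [1.28, 143.12], [-76.62, 256.62], [0, 156.53], [-152.29, 152.29]. Speed limits (degrees/s): [136.94, 136.94, 159.86, 180, 180, 180].

### API

Orientations are given as [roll, pitch, yaw] about the fixed x, y, z axes, in that order (R = Rz(yaw) Ry(pitch) Rx(roll)).
In Python, from bench import sensors, viewer, hand_in, r gives the robot as it stands. The module is installed in compiled form; this text tells all that it offers.
- The arm moves only by the tool move_arm, never from a script. Its argument "rows" is a list that holds one entry, the list of rows, each a list of 6 numbers: the shift along the tool's x, y, z in m, then the turn, a rotation vector about the tool's x, y, z in degrees. In form: [[[tx, ty, tz, rx, ry, rz], ...]]. A call has 1 to 20 rows; each row is the pose to reach, as a shift and turn from the pose commanded when the call began, along the tool's axes at that moment; what a row does not reach only later rows make up. A row lasts 1/10 s, in which the tool goes at most 50 mm and 8.59 degrees, less where a joint would pass 70% of its speed; a pose out of reach is approached as far as the arm can. A call with a gripper value outside its range is refused whole. "grip" is the opening, from 0 (shut) to 1 (fully open), set as the call begins (left out, the last holds). The fingers move at their own pace and stop on an object; "newtons" is the grip in N (left out, the last holds). Time passes only in rows, so rows that repeat a pose let the fingers close. It gives the time, the measured TCP pose, the force and the opening at its end, in the units of the state.
- sensors.sense(): the state, without advancing time (a new reading comes with each control period).
- viewer.snapshot(name): name is "side" or "top"; returns a dict with "color" (400x640x3 uint8, red, green, blue), "camera_matrix" (3x3 intrinsics, pixels), "R" (3x3) and "t" (3): a world point X has camera coordinates R X + t. Camera axes: x right, y down, z forward; pixel columns grow to the right and rows downward; lengths in mm; the calibration is good to about 2 mm. A picture is of the moment at which its call begins. There is no depth.
- hand_in(): hands the job in, once; it reports no verdict.
The state is a dict: "time": time; "joint_pos": joint angles; "qd": joint speeds; "joint_efforts": joint torques, N m; "tool_pos": TCP position; "tcp_rot": TCP orientation; "ft_force": force on the tool from outside, world axes, zero at the start; "wrist_torque": the same for the moment, N m; "finger_gap": finger opening in mm.
Only numpy, scipy, OpenCV 4.12 (cv2) and the standard library are available. Lean on these libraries where they do the work, as an engineer would, in place of code of your own. Each camera call takes 0.05 s, during which the arm holds its last target.

### The job

Someone left a medicine carton lying on the lid of the airtight dry box. Stand it upright on its small end on the floor of the steel tray, free of the gripper, like the two cartons already standing there; then take the black handle, pull the lid free of its sticky seal without letting it fly up, and hold it just two or three fingers open (about 45 mm at the front edge) so that a sachet of drying agent can be slipped in. Finish still holding the lid still at that opening; leave the other cartons, the tub and the jar where they stand.

Things in the scene. Friction and masses are not known exactly. Their poses are not given: they have to be found in the camera images.
- drybox: Airtight dry-storage box, fixed on the desk, clear walls, 220 (x) x 280 (y) x 110 mm high without its lid; origin at the centre of its underside, -x is its front (towards the robot, turned by up to 0.35 rad), +x its hinge side. Its two front clips hang open and need nothing. It stands left or right, the tray on the other side.
- lid: Blue lid of the dry box, 230 x 290 x 10 mm, about 0.45 kg, hinged along the box's back rim; origin on the hinge line (110 mm behind the box's centre, 110 mm above the desk), axes as the box's when shut. Shut, its top face is 120 mm above the desk and its front edge 228 mm in front of the hinge.
- lid_angle (a joint): Opening angle of the lid, rad: 0 shut, growing as its front edge rises (by 228 mm x sin of the angle: 45 mm at 0.2). The seal resists a slow upward pull at the handle up to about 12 to 18 N, reached at some 4 mm of lift there; by 10 mm it has let go and little but the lid's weight is left, 2 to 3 N at the handle. If released, the lid falls back onto its seal.
- lid_handle (a point): Middle of the lid's black handle: a level round bar 14 mm thick, 86 mm clear between its two posts, parallel to the hinge (along the box's y); its axis is 34 mm above the lid's top face (154 mm above the desk when shut), 188 mm in front of the hinge and 40 mm behind the lid's front edge. Moves with the lid.
- lid_hinge (a point): Middle of the lid's hinge line, 110 mm above the desk.
- carton: Medicine carton to be stood up, 100 x 60 x 26 mm along its x, y, z, 70 to 150 g, white with a green band at its +x end and a green panel; origin at its centre. It starts lying flat on the lid behind the handle, z up. Either end may point up.
- tray: Shallow steel tray, fixed, 220 x 220 mm outside, floor 4 mm thick, rim 14 mm high and 4 mm thick; origin at the centre of its underside. Its front half (-x side, towards the robot) is free; the two stock cartons stand in its back half.
- stock1: Carton with a blue band standing in the back half of the tray, 26 x 60 x 100 mm high; origin at the centre of its underside. Leave alone.
- stock2: Carton with a red band standing in the back half of the tray, 26 x 60 x 100 mm high; origin at the centre of its underside. Leave alone.
- tub: White tablet tub, 90 mm across, 115 mm high, behind the work; origin at the centre of its underside. Leave alone.
- jar: Black jar, 80 mm across, 105 mm high, behind the work; origin at the centre of its underside. Leave alone.
Things that resemble listed ones, but are neither listed nor needed, are in the scene too. What is shaped like the carton but turquoise is not meant.

How it is judged:
By the outcome, as a careful person would: the job done as asked, in the order asked, and still so for the second after the job is handed in, while the arm keeps its last pose, push and grip.
It also fails if it takes over 54 s, if anything falls off the work surface, if the arm or the gripper's body presses on something with over 40 N, if the wrist force passes 120 N, or if a joint passes its speed limit or range.

## Working session

There is one attempt and no reset: what is moved stays moved. The work goes in short steps, Python scripts to look and compute and a tool call to move; the robot and the scene stay as the last step left them, time stands still between calls to the robot, and variables do not carry over. Pictures are saved under pics/ and viewed, and the job is handed in when it is done.

Besides the shell and the picture viewer there is one more tool, called after ">>>" as a command line: name --argument value ..., lists and objects as JSON in quotes. move_arm: Moves the arm, as the interface text tells. Its arguments: {"type":"object","properties":{"rows":{"type":"array","items":{"type":"array","items":{"type":"array","items":{"type":"number"}}}},"grip":{"type":"number"},"newtons":{"type":"number"}},"required":["rows"]}

```bash
mkdir -p pics; ls
python3 - <<'E'
from bench import sensors, viewer, r
import cv2, numpy as np
s=sensors.sense(); print(s)
print(r.tip_extent)
for n in("side","top"):
    d=viewer.snapshot(n); cv2.imwrite(f"pics/{n}0.png",d["color"][:,:,::-1]); print(n,d["camera_matrix"],d["R"],d["t"], -d["R"].T@d["t"])
    np.savez(f"{n}0.npz",**d)
E
```

```text
pics
{'time': 0.0, 'joint_pos': array([-6.91227538e+01,  7.51331845e+00,  8.53308091e+01, -1.96809747e-04,
        8.72628717e+01, -4.89369383e+00]), 'qd': array([ 0.01567756, -0.01310991,  0.05289901,  0.06136246, -0.052026  ,
       -0.08146538]), 'joint_efforts': array([ 1.99239339e-04, -5.69413161e+01, -5.00541186e+01, -2.20318775e-04,
        1.47904514e-02,  6.61820695e-05]), 'tool_pos': array([ 260.6803144 , -539.79989054,  238.24843157]), 'tcp_rot': array([-1.79893374e+02, -8.93195757e-03,  2.57709413e+01]), 'ft_force': array([-0.10619939,  0.32433658, -0.21904588]), 'wrist_torque': array([-0.02432003,  0.04843025, -0.02208575]), 'finger_gap': 85.67357479136784}
8.0
side [[417.66367933   0.         315.40418959]
 [  0.         417.66367933 199.94909821]
 [  0.           0.           1.        ]] [[-0.99530672 -0.09633138 -0.0092081 ]
 [-0.0576327   0.66651421 -0.74326125]
 [ 0.07773671 -0.73924223 -0.66893791]] [ 563.71566567  191.06277476 1109.6711856 ] [485.81927171 747.27325606 889.50142877]
top [[513.61628261   0.         317.33014894]
 [  0.         513.61628261 200.80555528]
 [  0.           0.           1.        ]] [[ 0.00502785 -0.99987882  0.01473327]
 [-0.98390659 -0.00757808 -0.17852284]
 [ 0.17861286 -0.01359858 -0.98382546]] [ -90.28525206  554.30020924 1307.81688001] [ 312.24065711  -68.28932884 1386.94898246]
```

View pics/side0.png

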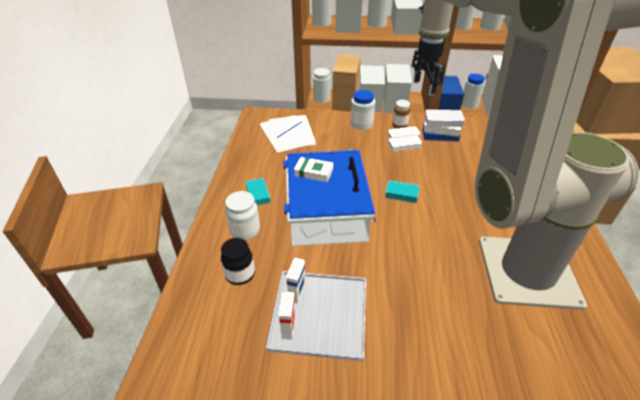

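View pics/top0.png

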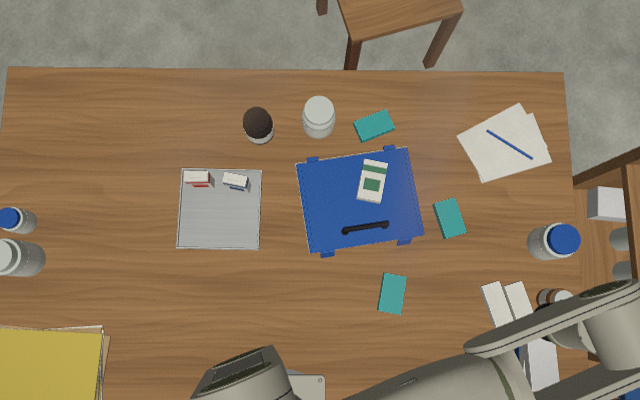

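Run:
```python
import cv2, numpy as np
t=cv2.imread("pics/top0.png"); s=cv2.imread("pics/side0.png")
cv2.imwrite("pics/topc.png",cv2.resize(t[135:265,165:435],None,fx=2.9,fy=2.9,interpolation=cv2.INTER_CUBIC))
cv2.imwrite("pics/sidec.png",cv2.resize(s[140:250,270:390],None,fx=5,fy=5,interpolation=cv2.INTER_CUBIC))
```

```text
(no output)
```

View pics/topc.png

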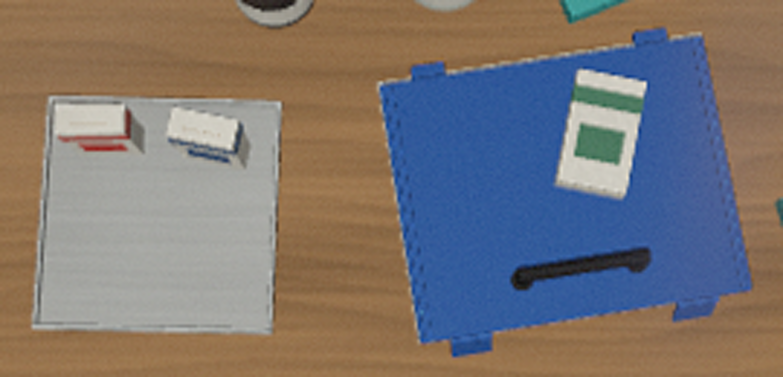

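View pics/sidec.png

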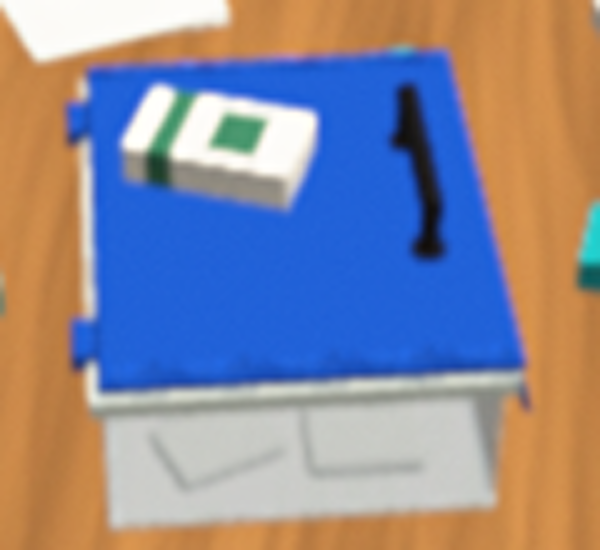

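```bash
cat > h.py <<'E'
import numpy as np
def load(n): 
    d=np.load(n); return d
def ray(d,uv,z):
    K,R,t=d["camera_matrix"],d["R"],d["t"]; C=-R.T@t
    v=R.T@np.linalg.inv(K)@np.array([uv[0],uv[1],1.]); return C+v*(z-C[2])/v[2]
def proj(d,X):
    p=d["camera_matrix"]@(d["R"]@np.asarray(X,float)+d["t"]); return p[:2]/p[2]
E
python3 - <<'E'
from h import *
T=load("top0.npz"); S=load("side0.npz")
def tc(u,v): return ((u+.5)/2.9-.5+165,(v+.5)/2.9-.5+135)
def sc(u,v): return ((u+.5)/5-.5+270,(v+.5)/5-.5+140)
def show(name,pts,z,d,f):
    P=[ray(d,f(*p),z) for p in pts]; P=np.array(P); print(name); print(P[:,:2].round(0).tolist(),"mean",P.mean(0).round(1))
    if len(P)==4:
        for i in range(4):
            e=P[(i+1)%4]-P[i]; print("  ",np.linalg.norm(e).round(1),np.degrees(np.arctan2(e[1],e[0])).round(1))
show("lid",[(380,85),(702,36),(750,290),(420,343)],120,T,tc)
show("carton",[(578,69),(647,80),(627,193),(557,183)],146,T,tc)
show("handle",[(521,278),(643,258)],154,T,tc)
show("tray",[(50,97),(282,100),(273,332),(33,328)],14,T,tc)
show("red",[(56,104),(129,103),(131,136),(56,138)],104,T,tc)
show("blue",[(172,108),(241,123),(238,152),(167,138)],104,T,tc)
show("lid side",[(88,70),(447,52),(523,368),(100,390)],120,S,sc)
show("carton side",[(156,85),(318,113),(292,193),(124,160)],146,S,sc)
show("handle side",[(408,92),(430,245)],154,S,sc)
E
```

```text
lid
[[637.0, -30.0], [684.0, -314.0], [459.0, -350.0], [412.0, -67.0]] mean [ 547.8 -190.4  120. ]
   287.7 -80.6
   227.9 -171.1
   286.3 99.5
   228.2 9.3
carton
[[646.0, -201.0], [637.0, -261.0], [538.0, -242.0], [546.0, -182.0]] mean [ 591.5 -221.6  146. ]
   60.1 -98.8
   100.7 169.2
   59.9 82.2
   101.8 -10.7
handle
[[464.0, -151.0], [481.0, -253.0]] mean [ 472.3 -202.   154. ]
tray
[[650.0, 284.0], [649.0, 65.0], [429.0, 68.0], [432.0, 288.0]] mean [539.7 176.4  14. ]
   218.8 -90.3
   219.3 179.2
   220.1 89.4
   218.1 -1.1
red
[[621.0, 255.0], [623.0, 191.0], [593.0, 188.0], [591.0, 254.0]] mean [606.8 222.1 104. ]
   64.1 -88.7
   29.9 -174.2
   65.6 92.0
   30.7 2.9
blue
[[618.0, 153.0], [605.0, 92.0], [579.0, 94.0], [591.0, 157.0]] mean [598.6 123.9 104. ]
   62.5 -102.0
   26.2 175.9
   63.8 79.1
   27.3 -7.1
lid side
[[685.0, -312.0], [460.0, -351.0], [415.0, -64.0], [636.0, -28.0]] mean [ 548.9 -188.8  120. ]
   227.6 -170.3
   290.1 99.1
   224.6 9.2
   288.3 -80.3
carton side
[[635.0, -265.0], [536.0, -245.0], [546.0, -169.0], [644.0, -191.0]] mean [ 590.1 -217.3  146. ]
   100.9 168.7
   76.8 82.7
   101.0 -12.5
   74.7 -97.3
handle side
[[484.0, -259.0], [467.0, -121.0]] mean [ 475.4 -190.   154. ]
```

The carton to move is the white one with a green band at top-view px (373,181), lying on the blue lid. The turquoise slabs at (375,126), (449,218) and (392,294) are not meant. Lid, carton and tray sizes all reproduce well: 228×287, 100×60 and 219×219 mm. I'll move above the carton, which also gives me data to fit the arm's kinematics.

```bash
cat >> h.py <<'E'
from scipy.spatial.transform import Rotation as Ro
def eul(e): return Ro.from_euler("xyz",e,degrees=True)
def tool(az,tilt):
    """tool x horizontal-forward along az, z down tilted forward by tilt deg"""
    z=np.radians(az); a=np.radians(tilt)
    f=np.array([np.cos(z),np.sin(z),0]); d=np.array([0,0,-1.])
    Z=d*np.cos(a)+f*np.sin(a); X=f*np.cos(a)-d*np.sin(a); return Ro.from_matrix(np.c_[X,np.cross(Z,X),Z])
def delta(p0,R0,p1,R1):
    return R0.inv().apply(np.array(p1)-np.array(p0))/1000,(R0.inv()*R1).as_rotvec(degrees=True)
E
python3 - <<'E'
from h import *
from bench import sensors
s=sensors.sense()
p0=np.array([260.891,-540.316,239.292]);R0=eul([180,0,25.77])
print(delta(p0,R0,[590,-221,290],tool(-10.5,0)), tool(-10.5,0).as_euler("xyz",degrees=True))
E
```

```text
(array([ 0.43520368, -0.14447561, -0.050708  ]), array([ 6.78081319e-15, -2.22089697e-15,  3.62700000e+01])) [180.    0.  -10.5]
```

>>> move_arm --rows '[[[0.015,-0.005,-0.03,0,0,2],[0.05,-0.016,-0.05,0,0,6],[0.09,-0.03,-0.05,0,0,11],[0.13,-0.045,-0.05,0,0,16],[0.17,-0.058,-0.05,0,0,21],[0.21,-0.07,-0.05,0,0,26],[0.25,-0.083,-0.05,0,0,31],[0.29,-0.096,-0.05,0,0,35],[0.33,-0.11,-0.05,0,0,36.3],[0.37,-0.123,-0.05,0,0,36.3],[0.41,-0.136,-0.05,0,0,36.3],[0.435,-0.144,-0.05,0,0,36.3],[0.435,-0.144,-0.05,0,0,36.3]]]' --grip 0.87

```text
time: 1.4
tool_pos: [591.8, -218.3, 288.2]
tcp_rot: [-179.9, 0.1, -10.3]
ft_force: [-0.9, 0.9, 0.3]
finger_gap: 74.1
```

```bash
cat > log.py <<'E'
import json,numpy as np
from bench import sensors
s=sensors.sense()
print({k:np.round(v,2).tolist() for k,v in s.items() if k in("time","joint_pos","tool_pos","tcp_rot","ft_force","finger_gap","wrist_torque")})
open("log.jsonl","a").write(json.dumps([list(s["joint_pos"]),list(s["tool_pos"]),list(s["tcp_rot"])])+"\n")
E
python3 log.py
```

```text
{'time': 1.4, 'joint_pos': [-24.94, 11.47, 75.76, 0.06, 92.84, 75.36], 'tool_pos': [591.79, -218.31, 288.24], 'tcp_rot': [-179.92, 0.06, -10.3], 'ft_force': [-0.88, 0.91, 0.28], 'wrist_torque': [-0.03, 0.01, -0.01], 'finger_gap': 74.06}
```

>>> move_arm --rows '[[[0.01,0.0,0,0,-6,0],[0.02,0,0.01,0,-13,0],[0.02,0,0.02,0,-20,0],[0.02,0,0.02,0,-20,0],[0.02,0,0.02,0,-20,0]]]'

```text
time: 1.9
tool_pos: [609.2, -225.6, 266.1]
tcp_rot: [-179.9, 20.2, -10.5]
ft_force: [-1.0, -0.4, -0.0]
finger_gap: 74.7
```

```bash
python3 log.py
cat > fk.py <<'E'
import numpy as np,json
from scipy.spatial.transform import Rotation as Ro
from scipy.optimize import least_squares
def fk(q,p):
    z0,a1,L1,a3,L2,D,off=p
    q1,q2,q3,q4,q5,q6=q
    R=Ro.from_euler("z",q1,degrees=True); x=R.apply([a1,off,z0])
    R=R*Ro.from_euler("y",q2,degrees=True); x=x+R.apply([0,0,L1])
    R=R*Ro.from_euler("y",q3,degrees=True); x=x+R.apply([a3,0,L2])
    R=R*Ro.from_euler("z",q4,degrees=True)*Ro.from_euler("y",q5,degrees=True)*Ro.from_euler("z",q6,degrees=True)
    return x+R.apply([0,0,D]),R
E
python3 - <<'E'
from fk import *
data=[json.loads(l) for l in open("log.jsonl")]
data.insert(0,[[-69.12275,7.51332,85.33081,-0.0002,87.26287,-4.8937],[260.68,-539.8,238.248],[-179.893,-.0089,25.771]])
for q,x,e in data:
    R=fk(q,[0]*7)[1]; m=Ro.from_euler("xyz",e,degrees=True)
    print((R.inv()*m).as_rotvec(degrees=True).round(2))
def res(p): return np.concatenate([np.array(fk(q,p)[0])-x for q,x,e in data]+[0.01*(np.array(p)-p0)])
p0=np.array([478,50,425,0,425,250,50.])
for a1 in (0,50):
    p0[1]=a1
    s=least_squares(res,p0); print(s.x.round(1),s.fun.round(2)[:-7])
E
```

```text
{'time': 1.9, 'joint_pos': [-22.6, 35.27, 50.29, -4.47, 114.17, 76.82], 'tool_pos': [609.24, -225.63, 266.08], 'tcp_rot': [-179.94, 20.18, -10.53], 'ft_force': [-0.95, -0.4, -0.03], 'wrist_torque': [-0.08, -0.15, -0.02], 'finger_gap': 74.7}
[ 0.  0. 90.]
[-0.  0. 90.]
[ 0.  0. 90.]
[322.7   3.9 366.4  65.8 549.9 354.7  51.1] [-0.08  0.08  0.14  0.09 -0.1  -0.17  0.01  0.11  0.04]
[323.3   5.  365.9  66.3 549.  354.1  51.1] [-0.09  0.07  0.19  0.1  -0.12 -0.21  0.02  0.13  0.03]
```

```bash
cat > fit.py <<'E'
from fk import *
data=[json.loads(l) for l in open("log.jsonl")]
data.insert(0,[[-69.12275,7.51332,85.33081,-0.0002,87.26287,-4.8937],[260.68,-539.8,238.248],[-179.893,-.0089,25.771]])
def go(free,p0):
    def full(v): p=np.array(p0,float); p[free]=v; return p
    def res(v): return np.concatenate([np.array(fk(q,full(v))[0])-x for q,x,e in data])
    s=least_squares(res,np.array(p0)[free]); return full(s.x),np.abs(s.fun).max()
for a1 in (0,50):
  for a3 in (0,):
    p,m=go([0,2,4,5,6],[450,a1,420,a3,420,250,50.]); print(p.round(1),m)
p,m=go([5,6],[478,50,425,0,425,250,50.]);print(p,m)
p,m=go([0,2,5,6],[478,50,425,0,425,250,50.]);print(p,m)
E
python3 fit.py
```

```text
[247.4   0.  381.9   0.  551.4 359.6  51.3] 2.567263273451317
[245.1  50.  359.8   0.  505.3 334.9  50.7] 3.810696853016111
[478.          50.         425.           0.         425.
 615.99787305  57.24539804] 132.17603935977854
[307.56067775  50.         748.58630392   0.         425.
 765.51119892  60.7326315 ] 32.858856803769584
```

```bash
cat >> fk.py <<'E'
P=[322.7,3.9,366.4,65.8,549.9,354.7,51.1]
lo=np.array([-169,-51,1.3,-76,0.1,-152]);hi=np.array([169,129,143,256,156,152])
def ik(x,R,p=P,seeds=None):
    best=None
    def res(q):
        y,S=fk(q,p); S=S*Ro.from_euler("z",90,degrees=True)
        return np.r_[(y-x)/5,(S.inv()*R).as_rotvec(degrees=True)]
    for q0 in (seeds if seeds is not None else [[-23,35,50,0,100,77],[10,0,100,10,50,80],[10,-20,120,0,20,80],[10,-40,130,40,60,0],[10,-20,120,90,60,0],[0,-20,100,180,60,0]]):
        s=least_squares(res,q0,bounds=(lo,hi))
        if best is None or s.cost<best.cost: best=s
    return best.x,np.abs(best.fun).max()
E
python3 - <<'E'
from fk import *; from h import tool
for tilt in (60,70,80,90):
  for (x,y) in ((500,150),(490,200),(510,230)):
    for az in (0,20,40,60):
        q,m=ik(np.array([x,y,84.]),tool(az,tilt)); print(tilt,x,y,az,q.round(0),round(m,2))
E
```

```text
60 500 150 0 [  33.   -7.  143.  256.   34. -144.] 5.21
60 500 150 20 [ -3. -17. 143.  79.  22.  -3.] 11.79
60 500 150 40 [-22. -10. 143.  81.  53. -31.] 3.27
60 500 150 60 [-27.   1. 133.  69.  67. -39.] 0.0
60 490 200 0 [  40.   -6.  143.  256.   37. -141.] 3.04
60 490 200 20 [ 19. -16. 143. -63.   2. 152.] 10.02
60 490 200 40 [-13. -10. 143.  84.  47. -28.] 5.0
60 490 200 60 [-20.  -3. 136.  73.  63. -37.] 0.0
60 510 230 0 [  38.   -8.  143.  256.   33. -142.] 0.87
60 510 230 20 [  22.  -13.  143.  211.    8. -120.] 6.13
60 510 230 40 [ -5. -11. 143.  91.  39. -29.] 3.04
60 510 230 60 [-14.  -0. 134.  77.  59. -36.] 0.0
70 500 150 0 [  37.    7.  143.  236.   52. -118.] 5.35
70 500 150 20 [-11.  21. 143. 141.  64. -78.] 9.09
70 500 150 40 [-28.   3. 143.  95.  64. -53.] 2.83
70 500 150 60 [-31.  11. 131.  77.  75. -51.] 0.0
70 490 200 0 [  44.    3.  143.  243.   51. -122.] 2.75
70 490 200 20 [ 20.  20. 143. 183.  60. -92.] 7.98
70 490 200 40 [-19.   5. 143. 103.  61. -56.] 4.42
70 490 200 60 [-24.   8. 135.  82.  71. -51.] 0.0
70 510 230 0 [  42.    2.  142.  240.   47. -123.] 0.
[... 679 characters left out ...]
0 230 40 [-11.  16. 143. 123.  68. -72.] 0.67
80 510 230 60 [-21.  22. 130.  93.  77. -62.] 0.0
90 500 150 0 [ 32.  31. 141. 212.  83. -94.] 0.0
90 500 150 20 [ -8.  35. 143. 152.  90. -89.] 1.41
90 500 150 40 [-31.  31. 138. 109.  86. -79.] 0.0
90 500 150 60 [-34.  36. 123.  86.  92. -69.] 0.0
90 490 200 0 [ 44.  31. 138. 224.  82. -98.] 0.0
90 490 200 20 [ 10.  34. 143. 170.  88. -90.] 1.06
90 490 200 40 [-21.  31. 140. 119.  86. -82.] 0.0
90 490 200 60 [-28.  34. 127.  92.  89. -71.] 0.0
90 510 230 0 [  45.   32.  133.  226.   80. -100.] 0.0
90 510 230 20 [ 17.  31. 141. 177.  82. -90.] 0.0
90 510 230 40 [-12.  31. 138. 128.  83. -81.] 0.0
90 510 230 60 [-22.  35. 125.  98.  87. -70.] 0.0
```

Run:
```python
from fk import *; from h import tool
seeds=[[-23,35,50,0,100,77],[10,0,100,-70,60,80],[10,0,100,80,60,0],[30,20,80,-60,90,0],[30,20,80,60,90,0],[40,20,80,-70,110,90],[40,20,80,-70,110,-90],[-20,20,80,70,90,90],[-20,20,80,70,90,-90]]
for tilt in (60,70,80):
  for (x,y) in ((485,150),(485,200)):
    for az in (60,80,100,120,-60,-80,-100,-120):
        q,m=ik(np.array([x,y,84.]),tool(az,tilt),seeds=seeds); print(tilt,x,y,az,q.round(0),round(m,2))
for tilt in (-30,-20,-10):
  print(tilt,ik(np.array([612,-226,135]),tool(-10.5,tilt)))
```

```text
60 485 150 60 [-28.  -1. 135.  69.  68. -39.] 0.0
60 485 150 80 [-26.  14. 118.  58.  81. -44.] 0.0
60 485 150 100 [-21.  26. 102.  48.  93. -48.] 0.0
60 485 150 120 [-15.  37.  87.  39. 104. -52.] 0.0
60 485 150 -60 [  46.   23.  107.  -57.   82. -139.] 0.0
60 485 150 -80 [  42.   34.   91.  -48.   95. -135.] 0.0
60 485 150 -100 [  36.   43.   76.  -39.  107. -129.] 0.0
60 485 150 -120 [  29.   51.   64.  -30.  118. -122.] 0.0
60 485 200 60 [-20.  -4. 137.  73.  63. -37.] 0.0
60 485 200 80 [-20.  12. 121.  61.  77. -42.] 0.0
60 485 200 100 [-16.  25. 104.  51.  89. -45.] 0.0
60 485 200 120 [-10.  36.  88.  42. 101. -50.] 0.0
60 485 200 -60 [  49.   27.  100.  -55.   86. -139.] 0.0
60 485 200 -80 [  45.   38.   84.  -46.   99. -135.] 0.0
60 485 200 -100 [  39.   48.   69.  -37.  111. -129.] 0.0
60 485 200 -120 [  32.   55.   57.  -28.  121. -120.] 0.0
70 485 150 60 [-32.  10. 133.  76.  75. -52.] 0.0
70 485 150 80 [-29.  23. 116.  63.  87. -51.] 0.0
70 485 150 100 [-23.  34.  99.  53.  99. -52.] 0.0
70 485 150 120 [-16.  44.  82.  44. 110. -54.] 0.0
70 485 150 -60 [  49.   31.  103. 
[... 1214 characters left out ...]
485 200 120 [-13.  51.  79.  52. 114. -53.] 0.0
80 485 200 -60 [  53.   43.   93.  -66.   98. -130.] 0.0
80 485 200 -80 [  48.   54.   75.  -57.  111. -132.] 0.0
80 485 200 -100 [  41.   64.   58.  -49.  125. -131.] 0.0
80 485 200 -120 [  34.   73.   42.  -40.  137. -126.] 0.0
-30 (array([-21.72437625,  50.00656992,  45.26091639,  -6.12206896,
       114.13318926,  77.73735336]), np.float64(2.2737367544323207e-14))
-20 (array([-22.53508181,  38.99833711,  58.72926937,  -4.17850175,
       101.83595625,  77.81286528]), np.float64(1.6051861908011186e-14))
-10 (array([-23.53751233,  28.8853207 ,  70.99742251,  -2.24503447,
        89.86459478,  77.1592458 ]), np.float64(1.1368683772161604e-14))
```

```bash
cat > d.py <<'E'
import sys
from h import *; from bench import sensors
def run(p1,R1):
    s=sensors.sense(); a,b=delta(s["tool_pos"],eul(s["tcp_rot"]),p1,R1); print("shift mm",(a*1000).round(1),"rot",b.round(2))
a=[float(v) for v in sys.argv[1:]]
run(a[:3],tool(a[3],a[4]))
E
python3 d.py 608 -224.5 160 -10.5 -30;python3 d.py 608 -224.5 141 -10.5 -30
```

```text
shift mm [ 35.3  -0.8 100.1] rot [-0.08 -9.82 -0.02]
shift mm [ 41.8  -0.8 117.9] rot [-0.08 -9.82 -0.02]
```

>>> move_arm --rows '[[[0.005,0,0.015,0,-3,0],[0.015,0,0.045,0,-7,0],[0.025,0,0.07,0,-9.8,0],[0.033,0,0.092,0,-9.8,0],[0.0385,0,0.109,0,-9.8,0],[0.0418,0,0.118,0,-9.8,0],[0.0418,0,0.118,0,-9.8,0]]]'

```text
time: 2.6
tool_pos: [608.4, -225.3, 145.5]
tcp_rot: [180.0, 29.7, -10.6]
ft_force: [0.4, -0.2, 0.1]
finger_gap: 74.4
```

```bash
python3 log.py
python3 - <<'E'
from bench import viewer
import cv2
d=viewer.snapshot("side")["color"][:,:,::-1]; cv2.imwrite("pics/s1.png",cv2.resize(d[100:240,240:420],None,fx=4,fy=4,interpolation=cv2.INTER_CUBIC))
E
```

```text
{'time': 2.6, 'joint_pos': [-21.79, 48.29, 46.56, -6.09, 114.22, 77.7], 'tool_pos': [608.36, -225.26, 145.45], 'tcp_rot': [179.99, 29.67, -10.56], 'ft_force': [0.36, -0.23, 0.08], 'wrist_torque': [-0.02, -0.21, 0.0], 'finger_gap': 74.39}
```

View pics/s1.png

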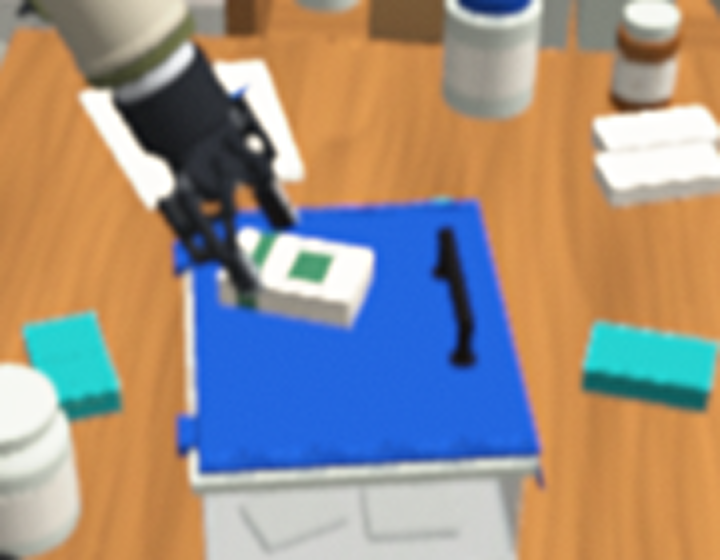

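Run:
```python
from h import *
S=load("side0.npz")
R=eul([179.99,29.67,-10.56]); p=np.array([608.4,-225.3,145.5])
f=lambda u,v:((u+.5)/4-.5+240,(v+.5)/4-.5+100)
K,Rc,t=S["camera_matrix"],S["R"],S["t"]; C=-Rc.T@t
Y=R.apply([0,-1,0]); print(Y)
for side,uv in ((1,(246,291)),(1,(256,285)),(1,(238,285)),(-1,(292,228)),(-1,(280,225))):
    v=Rc.T@np.linalg.inv(K)@np.r_[f(*uv),1]
    for off in (37,45):
        P0=p+Y*off*side; X=C+v*((P0-C)@Y)/(v@Y); print(side,off,X.round(0),"tool:",R.inv().apply(X-p).round(1))
```

```text
[ 1.83180153e-01  9.83079350e-01 -1.51650055e-04]
1 37 [ 625. -191.  144.] tool: [  9.  -37.   -3.9]
1 45 [ 624. -182.  151.] tool: [  3.4 -45.   -8.3]
1 37 [ 617. -189.  151.] tool: [ -1.2 -37.   -6.2]
1 45 [ 616. -181.  158.] tool: [ -6.8 -45.  -10.6]
1 37 [ 631. -192.  149.] tool: [ 12.1 -37.  -10.5]
1 45 [ 629. -183.  155.] tool: [  6.4 -45.  -14.9]
-1 37 [ 599. -261.  151.] tool: [-5.3 37.  -3. ]
-1 45 [ 600. -269.  145.] tool: [-0.1 45.   1.1]
-1 37 [ 608. -263.  152.] tool: [ 2.4 37.  -8.5]
-1 45 [ 609. -271.  146.] tool: [ 7.6 45.  -4.4]
```

```bash
python3 d.py 606 -223 130 -10.5 -30
```

```text
shift mm [ 5.3 -1.8 15.8] rot [ 0.   -0.37 -0.05]
```

>>> move_arm --rows '[[[0,0,0,0,0,0],[0,0,0,0,0,0]]]'

```text
time: 2.85
tool_pos: [609.4, -225.3, 146.1]
tcp_rot: [180.0, 29.6, -10.6]
ft_force: [0.4, -0.7, -0.1]
finger_gap: 74.1
```

```bash
python3 log.py; python3 d.py 606 -223 130 -10.5 -30
```

```text
{'time': 2.85, 'joint_pos': [-21.76, 48.38, 46.33, -6.09, 114.29, 77.71], 'tool_pos': [609.41, -225.32, 146.13], 'tcp_rot': [179.96, 29.61, -10.55], 'ft_force': [0.44, -0.7, -0.11], 'wrist_torque': [-0.06, -0.22, -0.03], 'finger_gap': 74.13}
shift mm [ 4.7 -1.7 15.9] rot [ 0.01 -0.39 -0.04]
```

>>> move_arm --rows '[[[0.0015,-0.0005,0.004,0,0,0],[0.003,-0.001,0.008,0,0,0],[0.004,-0.0015,0.012,0,0,0],[0.0047,-0.0017,0.015,0,-0.4,0],[0.0047,-0.0017,0.016,0,-0.4,0],[0.0047,-0.0017,0.016,0,-0.4,0]]]'

```text
time: 3.45
tool_pos: [604.9, -222.5, 127.4]
tcp_rot: [-180.0, 30.3, -10.5]
ft_force: [0.7, 0.1, 0.4]
finger_gap: 74.2
```

```bash
python3 log.py
python3 - <<'E'
from bench import viewer
import cv2
d=viewer.snapshot("side")["color"][:,:,::-1]; cv2.imwrite("pics/s2.png",cv2.resize(d[100:220,250:370],None,fx=5,fy=5,interpolation=cv2.INTER_CUBIC))
E
```

```text
{'time': 3.45, 'joint_pos': [-21.66, 48.89, 47.75, -6.06, 113.03, 77.96], 'tool_pos': [604.88, -222.49, 127.38], 'tcp_rot': [-179.99, 30.25, -10.52], 'ft_force': [0.65, 0.14, 0.44], 'wrist_torque': [-0.01, -0.23, -0.08], 'finger_gap': 74.22}
```

View pics/s2.png

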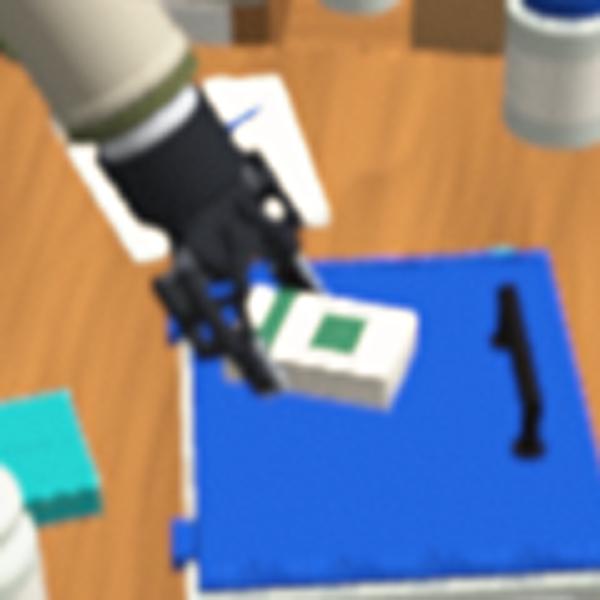

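>>> move_arm --rows '[[[-0.001,0,-0.0017,0,0,0],[-0.001,0,-0.0017,0,0,0],[-0.001,0,-0.0017,0,0,0],[-0.001,0,-0.0017,0,0,0],[-0.001,0,-0.0017,0,0,0]]]' --grip 0.4 --newtons 45

```text
time: 4.0
tool_pos: [605.4, -222.7, 130.3]
tcp_rot: [180.0, 30.2, -10.5]
ft_force: [2.3, -1.5, 3.5]
finger_gap: 59.0
```

```bash
python3 log.py; python3 d.py 600 -222 260 -10.5 -30; python3 fit.py
python3 - <<'E'
from fit import go
print(go([0,1,2,3,4,5,6],[322,4,366,66,550,354,51]))
E
```

```text
{'time': 4.0, 'joint_pos': [-21.67, 48.75, 47.62, -6.07, 113.19, 77.95], 'tool_pos': [605.37, -222.7, 130.29], 'tcp_rot': [179.99, 30.15, -10.53], 'ft_force': [2.26, -1.55, 3.5], 'wrist_torque': [-0.07, -0.24, 0.02], 'finger_gap': 59.03}
shift mm [ -69.8    0.3 -109.4] rot [-0.    0.15 -0.03]
[269.3   0.  376.    0.  553.2 376.4  52.5] 7.068636071984315
[271.5  50.  392.4   0.  500.3 395.4  53.7] 6.8084419976715935
[478.          50.         425.           0.         425.
 594.63148717  66.75268672] 138.7647566790181
[284.12510613  50.         639.72291985   0.         425.
 622.69691745  68.58799692] 43.84681234157773
[269.3   0.  376.    0.  553.2 376.4  52.5] 7.068636071984315
[271.5  50.  392.4   0.  500.3 395.4  53.7] 6.8084419976715935
[478.          50.         425.           0.         425.
 594.63148717  66.75268672] 138.7647566790181
[284.12510613  50.         639.72291985   0.         425.
 622.69691745  68.58799692] 43.84681234157773
(array([ 3.18099671e+02, -8.41583982e-04,  3.69098233e+02,  6.16002812e+01,
        5.53401135e+02,  3.56797842e+02,  5.11998085e+01]), np.float64(0.00017194327705283285))
```

```bash
sed -i 's/^P=.*/P=[318.1,0,369.1,61.6,553.4,356.8,51.2]/' fk.py
python3 - <<'E'
from fk import *; from h import tool
seeds=[[-23,35,50,0,100,77],[10,0,100,80,60,0],[-20,20,80,70,90,-50]]
for tilt in (60,):
  for (x,y) in ((485,150),(485,190),(485,220)):
    for az in (60,75,90,105):
        R=tool(az,tilt); q,m=ik(np.array([x,y,72.]),R,seeds=seeds); print(tilt,x,y,az,q.round(0),round(m,2),"wrist",(np.array([x,y,72])-R.apply([0,0,357])).round(0))
E
```

```text
60 485 150 60 [-28.   0. 135.  69.  68. -41.] 0.0 wrist [ 330. -118.  250.]
60 485 150 75 [-27.  12. 123.  60.  77. -44.] 0.0 wrist [ 405. -149.  251.]
60 485 150 90 [-24.  21. 110.  53.  86. -47.] 0.0 wrist [ 485. -159.  251.]
60 485 150 105 [-20.  30.  98.  46.  95. -49.] 0.0 wrist [ 565. -149.  250.]
60 485 190 60 [-22.  -2. 137.  73.  64. -39.] 0.0 wrist [330. -78. 250.]
60 485 190 75 [-22.  10. 124.  63.  74. -42.] 0.0 wrist [ 405. -109.  251.]
60 485 190 90 [-20.  20. 112.  55.  83. -45.] 0.0 wrist [ 485. -119.  251.]
60 485 190 105 [-16.  29. 100.  48.  92. -48.] 0.0 wrist [ 565. -109.  250.]
60 485 220 60 [-17.  -2. 138.  76.  61. -38.] 0.0 wrist [330. -48. 250.]
60 485 220 75 [-18.   9. 125.  66.  71. -41.] 0.0 wrist [405. -79. 251.]
60 485 220 90 [-16.  19. 113.  57.  81. -44.] 0.0 wrist [485. -89. 251.]
60 485 220 105 [-13.  28. 100.  50.  90. -46.] 0.0 wrist [565. -79. 250.]
```

>>> move_arm --rows '[[[-0.003,0,-0.005,0,0,0],[-0.008,0,-0.013,0,0,0],[-0.016,0,-0.025,0,0,0],[-0.026,0,-0.041,0,0,0],[-0.038,0,-0.06,0,0,0],[-0.05,0,-0.079,0,0,0],[-0.06,0,-0.095,0,0,0],[-0.067,0,-0.105,0,0,0],[-0.07,0,-0.11,0,0,0],[-0.07,0,-0.11,0,0,0]]]'

```text
time: 5.0
tool_pos: [600.3, -221.8, 261.4]
tcp_rot: [180.0, 30.1, -10.5]
ft_force: [-0.0, -0.2, -0.6]
finger_gap: 59.3
```

```bash
python3 log.py
python3 - <<'E'
from bench import viewer
import cv2
d=viewer.snapshot("side")["color"][:,:,::-1]; cv2.imwrite("pics/s3.png",cv2.resize(d[60:220,220:400],None,fx=4,fy=3.7,interpolation=cv2.INTER_CUBIC))
E
```

```text
{'time': 5.0, 'joint_pos': [-21.74, 44.46, 40.36, -6.82, 124.6, 76.4], 'tool_pos': [600.33, -221.76, 261.39], 'tcp_rot': [179.98, 30.09, -10.54], 'ft_force': [-0.05, -0.22, -0.55], 'wrist_torque': [-0.06, -0.32, -0.05], 'finger_gap': 59.35}
```

View pics/s3.png

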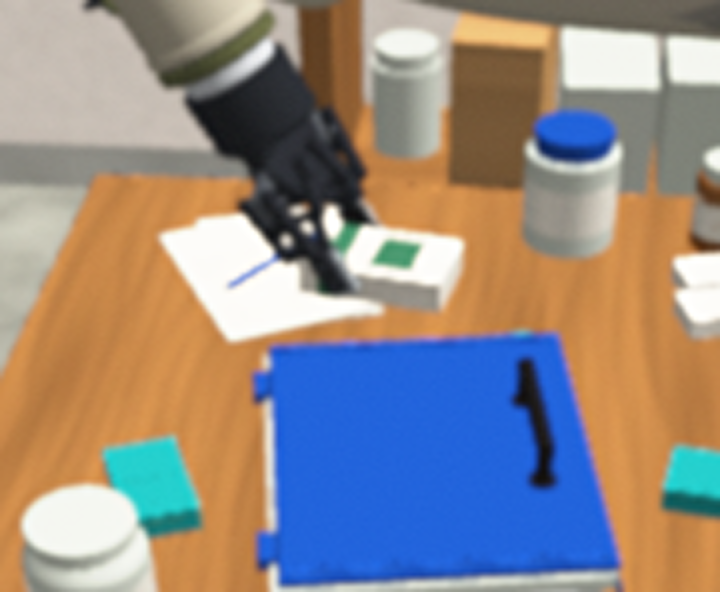

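Run:
```python
from fk import *; from h import *
p0=np.array([600.3,-221.8,261.4]);R0=eul([179.98,30.09,-10.54])
p1=np.array([482,190,200.]);R1=tool(75,60.1)
a,b=delta(p0,R0,p1,R1); print((a*1000).round(1),b.round(2),np.linalg.norm(b))
q=np.array([-21.74,44.46,40.36,-6.82,124.6,76.4])
for k in range(1,21):
    t=k/20
    R=R0*Ro.from_rotvec(b*t,degrees=True); p=p0+(p1-p0)*t
    qn,m=ik(p,R,seeds=[q]); W=p-R.apply([0,0,357]); print(k,p.round(0),qn.round(0),(qn-q).round(1),round(m,2),"W",W.round(0),"toolz",R.apply([0,0,1]).round(2)); q=qn
```

```text
[-135.  -383.3  149.1] [ 24.18  71.49 -90.16] 117.57886252072848
1 [ 594. -201.  258.] [-21.  38.  48.  -4. 120.  74.] [ 0.4 -6.1  8.   2.8 -5.  -2.6] 0.0 W [ 750. -239.  578.] toolz [-0.44  0.1  -0.89]
2 [ 588. -181.  255.] [-21.  33.  55.  -1. 115.  71.] [ 0.3 -5.5  7.1  2.7 -4.6 -3. ] 0.0 W [ 723. -224.  583.] toolz [-0.38  0.12 -0.92]
3 [ 583. -160.  252.] [-21.  28.  62.   1. 111.  68.] [ 0.2 -5.1  6.4  2.7 -4.2 -3.3] 0.0 W [ 696. -212.  587.] toolz [-0.32  0.14 -0.94]
4 [ 577. -139.  249.] [-21.  23.  68.   4. 107.  64.] [ 0.1 -4.8  5.9  2.7 -3.9 -3.6] 0.0 W [ 669. -200.  589.] toolz [-0.26  0.17 -0.95]
5 [ 571. -119.  246.] [-21.  18.  73.   7. 103.  60.] [-0.  -4.5  5.6  2.8 -3.7 -3.9] 0.0 W [ 642. -191.  588.] toolz [-0.2   0.2  -0.96]
6 [565. -98. 243.] [-21.  14.  79.  10. 100.  56.] [-0.1 -4.2  5.2  2.9 -3.4 -4.2] 0.0 W [ 616. -182.  586.] toolz [-0.14  0.23 -0.96]
7 [559. -78. 240.] [-21.  10.  84.  13.  97.  51.] [-0.2 -4.   5.   3.1 -3.1 -4.5] 0.0 W [ 591. -174.  582.] toolz [-0.09  0.27 -0.96]
8 [553. -57. 237.] [-21.   7.  88.  16.  94.  47.] [-0.3 -3.7  4.7  3.2 -2.
[... 990 characters left out ...]
 [ 0.21  0.63 -0.75]
16 [506. 108. 212.] [-24. -11. 118.  46.  82.   0.] [-0.1 -0.7  2.8  3.9 -0.4 -6.5] 0.0 W [ 425. -133.  463.] toolz [ 0.23  0.67 -0.7 ]
17 [500. 128. 209.] [-24. -11. 120.  49.  82.  -6.] [ 0.1 -0.2  2.4  3.8 -0.2 -6.6] 0.0 W [ 416. -128.  443.] toolz [ 0.23  0.72 -0.65]
18 [494. 149. 206.] [-24. -11. 122.  53.  82. -13.] [ 0.3  0.4  2.1  3.7  0.  -6.7] 0.0 W [ 409. -123.  422.] toolz [ 0.24  0.76 -0.6 ]
19 [488. 169. 203.] [-23. -10. 124.  57.  82. -20.] [ 0.5  1.   1.7  3.6  0.2 -6.9] 0.0 W [ 404. -116.  400.] toolz [ 0.23  0.8  -0.55]
20 [482. 190. 200.] [-22.  -8. 125.  60.  83. -27.] [ 0.8  1.6  1.3  3.4  0.4 -7. ] 0.0 W [ 402. -109.  378.] toolz [ 0.22  0.84 -0.5 ]
```

```bash
python3 -c "
for f in [.015,.045,.09,.14,.2,.26,.32,.385,.45,.515,.58,.645,.71,.77,.83,.88,.925,.96,.985,1]: print([round(v*f,n) for v,n in zip((-.135,-.3833,.1491,24.18,71.49,-90.16),(3,3,3,1,1,1))],end=', ')"
```

```text
[-0.002, -0.006, 0.002, 0.4, 1.1, -1.4], [-0.006, -0.017, 0.007, 1.1, 3.2, -4.1], [-0.012, -0.034, 0.013, 2.2, 6.4, -8.1], [-0.019, -0.054, 0.021, 3.4, 10.0, -12.6], [-0.027, -0.077, 0.03, 4.8, 14.3, -18.0], [-0.035, -0.1, 0.039, 6.3, 18.6, -23.4], [-0.043, -0.123, 0.048, 7.7, 22.9, -28.9], [-0.052, -0.148, 0.057, 9.3, 27.5, -34.7], [-0.061, -0.172, 0.067, 10.9, 32.2, -40.6], [-0.07, -0.197, 0.077, 12.5, 36.8, -46.4], [-0.078, -0.222, 0.086, 14.0, 41.5, -52.3], [-0.087, -0.247, 0.096, 15.6, 46.1, -58.2], [-0.096, -0.272, 0.106, 17.2, 50.8, -64.0], [-0.104, -0.295, 0.115, 18.6, 55.0, -69.4], [-0.112, -0.318, 0.124, 20.1, 59.3, -74.8], [-0.119, -0.337, 0.131, 21.3, 62.9, -79.3], [-0.125, -0.355, 0.138, 22.4, 66.1, -83.4], [-0.13, -0.368, 0.143, 23.2, 68.6, -86.6], [-0.133, -0.378, 0.147, 23.8, 70.4, -88.8], [-0.135, -0.383, 0.149, 24.2, 71.5, -90.2],
```

>>> move_arm --rows '[[[-0.002,-0.006,0.002,0.4,1.1,-1.4],[-0.006,-0.017,0.007,1.1,3.2,-4.1],[-0.012,-0.034,0.013,2.2,6.4,-8.1],[-0.019,-0.054,0.021,3.4,10.0,-12.6],[-0.027,-0.077,0.03,4.8,14.3,-18.0],[-0.035,-0.1,0.039,6.3,18.6,-23.4],[-0.043,-0.123,0.048,7.7,22.9,-28.9],[-0.052,-0.148,0.057,9.3,27.5,-34.7],[-0.061,-0.172,0.067,10.9,32.2,-40.6],[-0.07,-0.197,0.077,12.5,36.8,-46.4],[-0.078,-0.222,0.086,14.0,41.5,-52.3],[-0.087,-0.247,0.096,15.6,46.1,-58.2],[-0.096,-0.272,0.106,17.2,50.8,-64.0],[-0.104,-0.295,0.115,18.6,55.0,-69.4],[-0.112,-0.318,0.124,20.1,59.3,-74.8],[-0.119,-0.337,0.131,21.3,62.9,-79.3],[-0.125,-0.355,0.138,22.4,66.1,-83.4],[-0.13,-0.368,0.143,23.2,68.6,-86.6],[-0.133,-0.378,0.147,23.8,70.4,-88.8],[-0.135,-0.383,0.149,24.2,71.5,-90.2]]]'

```text
time: 7.05
tool_pos: [480.0, 190.9, 197.4]
tcp_rot: [-179.5, -60.2, 74.7]
ft_force: [0.9, 0.0, -1.0]
finger_gap: 59.2
```

>>> move_arm --rows '[[[0,0,0,0,0,0]]]'

```text
time: 7.15
tool_pos: [480.1, 190.7, 197.4]
tcp_rot: [-179.3, -60.1, 74.5]
ft_force: [-0.7, -0.2, -0.8]
finger_gap: 59.2
```

```bash
python3 log.py; python3 d.py 482 190 90 75 60
python3 - <<'E'
from bench import viewer
import cv2
d=viewer.snapshot("side")["color"][:,:,::-1]; cv2.imwrite("pics/s4.png",cv2.resize(d[170:370,220:420],None,fx=3,fy=3,interpolation=cv2.INTER_CUBIC))
d=viewer.snapshot("top")["color"][:,:,::-1]; cv2.imwrite("pics/t4.png",d)
E
```

```text
{'time': 7.15, 'joint_pos': [-22.21, -7.9, 125.22, 60.12, 82.63, -26.97], 'tool_pos': [480.11, 190.66, 197.35], 'tcp_rot': [-179.34, -60.14, 74.5], 'ft_force': [-0.72, -0.19, -0.81], 'wrist_torque': [-0.48, 0.12, 0.04], 'finger_gap': 59.2}
shift mm [-93.2   2.6  53.3] rot [-0.23 -0.14 -0.25]
```

View pics/s4.png

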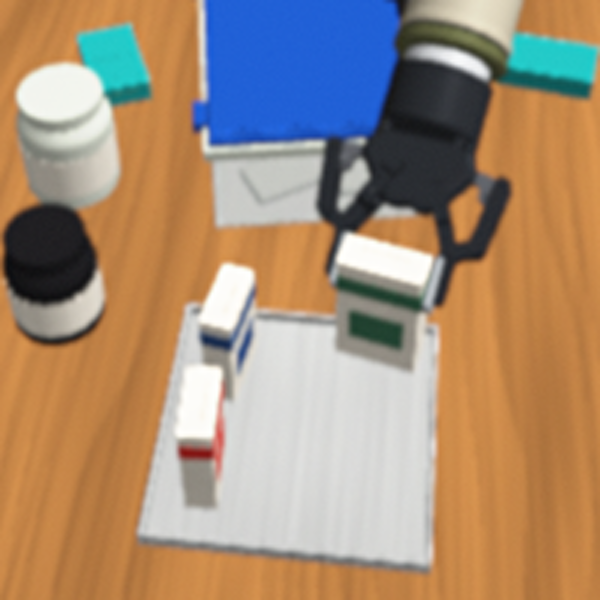

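View pics/t4.png

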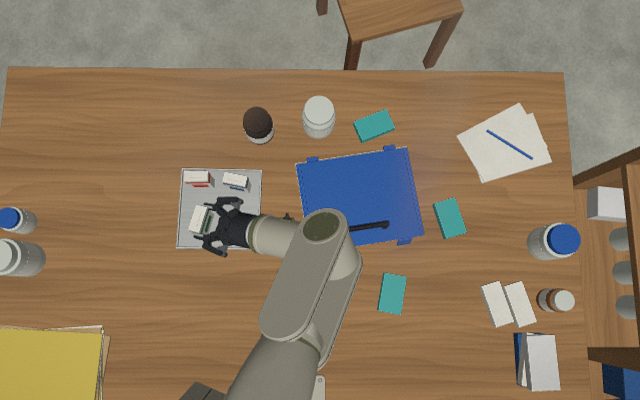

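>>> move_arm --rows '[[[-0.005,0,0.003,-0.1,-0.1,-0.1],[-0.015,0.001,0.009,-0.2,-0.1,-0.2],[-0.03,0.001,0.017,-0.2,-0.1,-0.2],[-0.048,0.002,0.027,-0.2,-0.1,-0.2],[-0.066,0.0026,0.038,-0.2,-0.1,-0.2],[-0.081,0.0026,0.046,-0.2,-0.1,-0.2],[-0.092,0.0026,0.053,-0.2,-0.1,-0.2],[-0.1,0.0026,0.057,-0.2,-0.1,-0.2],[-0.1036,0.0026,0.0593,-0.2,-0.1,-0.2],[-0.1036,0.0026,0.0593,-0.2,-0.1,-0.2],[-0.1036,0.0026,0.0593,-0.2,-0.1,-0.2]]]'

```text
time: 8.35
tool_pos: [484.2, 189.0, 80.3]
tcp_rot: [179.6, -60.0, 75.3]
ft_force: [0.4, -0.1, -0.4]
finger_gap: 59.3
```

```bash
python3 log.py; python3 d.py 482 190 68 75 60
python3 - <<'E'
from bench import viewer
import cv2
d=viewer.snapshot("side")["color"][:,:,::-1]; cv2.imwrite("pics/s5.png",cv2.resize(d[200:370,220:420],None,fx=4,fy=3.5,interpolation=cv2.INTER_CUBIC))
E
```

```text
{'time': 8.35, 'joint_pos': [-22.2, 8.5, 124.84, 63.1, 74.6, -41.76], 'tool_pos': [484.23, 189.01, 80.3], 'tcp_rot': [179.58, -60.03, 75.32], 'ft_force': [0.36, -0.09, -0.44], 'wrist_torque': [-0.46, 0.11, -0.05], 'finger_gap': 59.29}
shift mm [-10.5  -2.5   6.5] rot [ 0.14 -0.03  0.16]
```

View pics/s5.png

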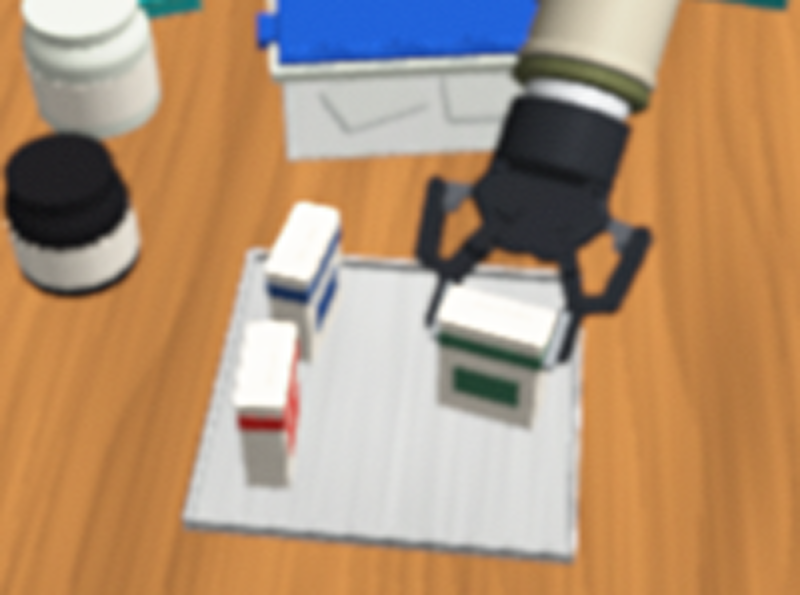

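>>> move_arm --rows '[[[-0.0026,0,0.0015,0,0,0],[-0.0052,0,0.003,0,0,0],[-0.0069,0,0.004,0,0,0],[-0.0078,0,0.0045,0,0,0],[-0.0087,0,0.005,0,0,0],[-0.0087,0,0.005,0,0,0]]]'

```text
time: 9.0
tool_pos: [483.8, 189.1, 69.7]
tcp_rot: [179.7, -60.0, 75.2]
ft_force: [0.5, 0.4, -0.0]
finger_gap: 59.2
```

>>> move_arm --rows '[[[-0.0009,0,0.0005,0,0,0],[-0.0013,0,0.00075,0,0,0],[-0.0017,0,0.001,0,0,0],[-0.0017,0,0.001,0,0,0]]]'

```text
time: 9.4
tool_pos: [484.0, 189.2, 68.3]
tcp_rot: [179.6, -60.1, 75.3]
ft_force: [-0.7, -1.0, 4.2]
finger_gap: 59.2
```

>>> move_arm --rows '[[[0,0,0,0,0,0],[0,0,0,0,0,0],[0,0,0,0,0,0],[0,0,0,0,0,0],[0,0,0,0,0,0]]]' --grip 0.9

```text
time: 9.9
tool_pos: [483.9, 189.1, 67.9]
tcp_rot: [179.7, -60.0, 75.3]
ft_force: [0.3, -0.0, -1.1]
finger_gap: 76.6
```

```bash
python3 log.py;  python3 - <<'E'
from bench import viewer
import cv2
d=viewer.snapshot("side")["color"][:,:,::-1]; cv2.imwrite("pics/s6.png",cv2.resize(d[200:370,220:420],None,fx=4,fy=3.5,interpolation=cv2.INTER_CUBIC))
E
```

```text
{'time': 9.9, 'joint_pos': [-22.2, 10.45, 124.57, 63.5, 73.85, -43.28], 'tool_pos': [483.9, 189.13, 67.85], 'tcp_rot': [179.66, -60.02, 75.26], 'ft_force': [0.33, -0.02, -1.14], 'wrist_torque': [-0.37, 0.08, -0.02], 'finger_gap': 76.64}
```

View pics/s6.png

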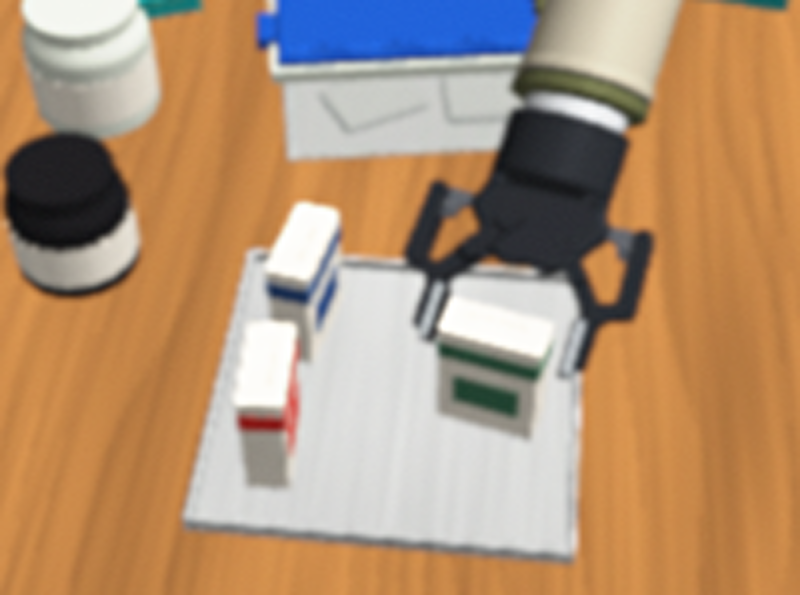

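>>> move_arm --rows '[[[0,0,-0.005,0,0,0],[0,0,-0.015,0,0,0],[0,0,-0.03,0,0,0],[0,0,-0.05,0,0,0],[0,0,-0.07,0,0,0],[0,0,-0.09,0,0,0],[0,0,-0.105,0,0,0],[0,0,-0.11,0,0,0]]]'

```text
time: 10.75
tool_pos: [459.6, 95.4, 123.8]
tcp_rot: [179.4, -60.0, 75.4]
ft_force: [-0.2, 0.0, 0.2]
finger_gap: 77.0
```

```bash
python3 log.py;  python3 - <<'E'
from fk import *; from h import *
from bench import viewer, sensors
import cv2
d=viewer.snapshot("side")["color"][:,:,::-1]; cv2.imwrite("pics/s7.png",d)
s=sensors.sense(); p0=s["tool_pos"];R0=eul(s["tcp_rot"])
p1=np.array([474.,-202,225.]);R1=tool(99.3,0)
pm=np.array([474,-50,240.])
q=s["joint_pos"]
b=(R0.inv()*R1).as_rotvec(degrees=True)
print(delta(p0,R0,p1,R1))
for k in range(1,13):
    t=k/12; p=p0+(p1-p0)*t
    R=R0*Ro.from_rotvec(b*t,degrees=True)
    qn,m=ik(p,R,seeds=[q]); print(p.round(0),(qn-q).round(1),qn.round(0),round(m,2),(p-R.apply([0,0,357])).round(0)); q=qn
E
```

```text
{'time': 10.75, 'joint_pos': [-35.04, 3.56, 123.72, 54.78, 85.99, -41.67], 'tool_pos': [459.56, 95.39, 123.83], 'tcp_rot': [179.45, -59.99, 75.35], 'ft_force': [-0.22, 0.01, 0.16], 'wrist_torque': [-0.38, 0.09, -0.06], 'finger_gap': 76.97}
(array([-0.05442766,  0.09203131, -0.29595345]), array([ 13.01572052, -58.99032517, -21.99670843]))
[461.  71. 132.] [-0.3 -2.3 -2.4 -4.8  0.6  2. ] [-35.   1. 121.  50.  87. -40.] 0.0 [ 390. -213.  337.]
[462.  46. 141.] [-0.  -1.7 -2.5 -4.7  0.6  1.5] [-35.  -0. 119.  45.  87. -38.] 0.0 [ 401. -221.  370.]
[463.  21. 149.] [ 0.2 -1.3 -2.6 -4.6  0.6  1.1] [-35.  -2. 116.  41.  88. -37.] 0.0 [ 411. -226.  401.]
[464.  -4. 157.] [ 0.4 -1.  -2.5 -4.5  0.5  0.8] [-35.  -3. 114.  36.  88. -36.] 0.0 [ 421. -230.  430.]
[466. -28. 166.] [ 0.5 -0.7 -2.5 -4.5  0.3  0.5] [-34.  -3. 111.  32.  89. -36.] 0.0 [ 431. -231.  458.]
[467. -53. 174.] [ 0.6 -0.5 -2.3 -4.5  0.2  0.2] [-34.  -4. 109.  27.  89. -36.] 0.0 [ 439. -230.  483.]
[468. -78. 183.] [ 0.7 -0.4 -2.2 -4.5  0.  -0. ] [-33.  -4. 107.  23.  89. -36.] 0.0 [ 447. -228.  506.]
[ 469. -103.  191.] [ 0.8 -0.3 -1.9 -4.5 -0.2 -0.2] [-32.  -4. 105.  18.  89. -36.] 0.0 [ 455. -225.  526.]
[ 470. -128.  200.] [ 0.8 -0.2 -1.7 -4.5 -0.4 -0.4] [-31.  -5. 103.  14.  88. -36.] 0.0 [ 461. -220.  544.]
[ 472. -152.  208.] [ 0.8 -0.2 -1.4 -4.5 -0.6 -0.5] [-30.  -5. 102.   9.  88. -37.] 0.0 [ 466. -215.  560.]
[ 473. -177.  217.] [ 0.8 -0.2 -1.1 -4.5 -0.9 -0.6] [-30.  -5. 101.   5.  87. -37.] 0.0 [ 471. -208.  572.]
[ 474. -202.  225.] [ 0.8 -0.2 -0.8 -4.5 -1.1 -0.7] [-29.  -5. 100.   0.  86. -38.] 0.0 [ 474. -202.  582.]
```

View pics/s7.png

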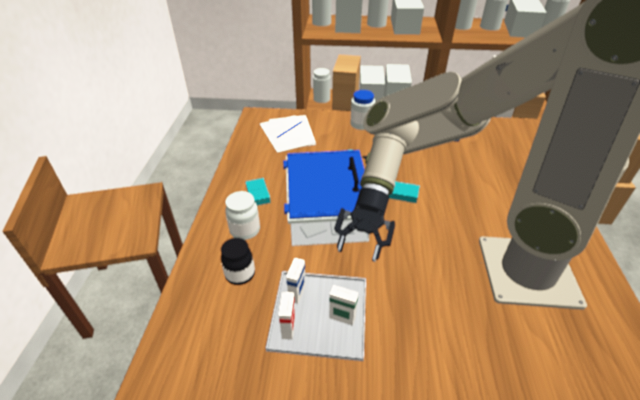

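```bash
python3 -c "
import numpy as np
a=np.array([.09,0,-.052,0,0,0]);b=np.array([-.0544,.092,-.296,13,-59,-22])
for f in [.15,.5,.85]: print((a*f).round(3).tolist(),end=', ')
for f in [.02,.08,.17,.27,.38,.49,.6,.71,.81,.89,.95,.985,1,1]: print((a+(b-a)*f).round(3).tolist(),end=', ')"
```

```text
[0.014, 0.0, -0.008, 0.0, 0.0, 0.0], [0.045, 0.0, -0.026, 0.0, 0.0, 0.0], [0.076, 0.0, -0.044, 0.0, 0.0, 0.0], [0.087, 0.002, -0.057, 0.26, -1.18, -0.44], [0.078, 0.007, -0.072, 1.04, -4.72, -1.76], [0.065, 0.016, -0.093, 2.21, -10.03, -3.74], [0.051, 0.025, -0.118, 3.51, -15.93, -5.94], [0.035, 0.035, -0.145, 4.94, -22.42, -8.36], [0.019, 0.045, -0.172, 6.37, -28.91, -10.78], [0.003, 0.055, -0.198, 7.8, -35.4, -13.2], [-0.013, 0.065, -0.225, 9.23, -41.89, -15.62], [-0.027, 0.075, -0.25, 10.53, -47.79, -17.82], [-0.039, 0.082, -0.269, 11.57, -52.51, -19.58], [-0.047, 0.087, -0.284, 12.35, -56.05, -20.9], [-0.052, 0.091, -0.292, 12.805, -58.115, -21.67], [-0.054, 0.092, -0.296, 13.0, -59.0, -22.0], [-0.054, 0.092, -0.296, 13.0, -59.0, -22.0],
```

>>> move_arm --rows '[[[0.014,0.0,-0.008,0,0,0],[0.045,0,-0.026,0,0,0],[0.076,0,-0.044,0,0,0],[0.087,0.002,-0.057,0.3,-1.2,-0.4],[0.078,0.007,-0.072,1,-4.7,-1.8],[0.065,0.016,-0.093,2.2,-10,-3.7],[0.051,0.025,-0.118,3.5,-15.9,-5.9],[0.035,0.035,-0.145,4.9,-22.4,-8.4],[0.019,0.045,-0.172,6.4,-28.9,-10.8],[0.003,0.055,-0.198,7.8,-35.4,-13.2],[-0.013,0.065,-0.225,9.2,-41.9,-15.6],[-0.027,0.075,-0.25,10.5,-47.8,-17.8],[-0.039,0.082,-0.269,11.6,-52.5,-19.6],[-0.047,0.087,-0.284,12.4,-56,-20.9],[-0.052,0.091,-0.292,12.8,-58.1,-21.7],[-0.054,0.092,-0.296,13,-59,-22],[-0.054,0.092,-0.296,13,-59,-22]]]' --grip 0.58

```text
time: 12.5
tool_pos: [474.0, -199.7, 223.6]
tcp_rot: [-179.9, -0.1, 99.4]
ft_force: [-0.0, 0.6, -0.1]
finger_gap: 49.6
```

>>> move_arm --rows '[[[0,0,0,0,0,0],[0,0,0,0,0,0]]]'

```text
time: 12.7
tool_pos: [473.9, -200.0, 224.0]
tcp_rot: [-179.9, -0.1, 99.4]
ft_force: [-0.1, 0.3, 0.4]
finger_gap: 49.7
```

```bash
python3 log.py; python3 d.py 474 -202 170 99.3 0; python3 d.py 474 -202 144 99.3 0
python3 - <<'E'
from bench import viewer
import cv2
d=viewer.snapshot("side")["color"][:,:,::-1]; cv2.imwrite("pics/s8.png",cv2.resize(d[80:260,250:430],None,fx=3.3,fy=3.3,interpolation=cv2.INTER_CUBIC))
d=viewer.snapshot("top")["color"][:,:,::-1]; cv2.imwrite("pics/t8.png",cv2.resize(d[130:270,165:435],None,fx=2.9,fy=2.9,interpolation=cv2.INTER_CUBIC))
E
```

```text
{'time': 12.7, 'joint_pos': [-28.63, -5.32, 99.82, 0.05, 85.63, -38.0], 'tool_pos': [473.94, -200.01, 223.96], 'tcp_rot': [-179.93, -0.12, 99.37], 'ft_force': [-0.07, 0.31, 0.4], 'wrist_torque': [-0.02, 0.05, -0.03], 'finger_gap': 49.67}
shift mm [-2.1 -0.2 54. ] rot [-0.07 -0.12  0.07]
shift mm [-2.1 -0.2 80. ] rot [-0.07 -0.12  0.07]
```

View pics/s8.png

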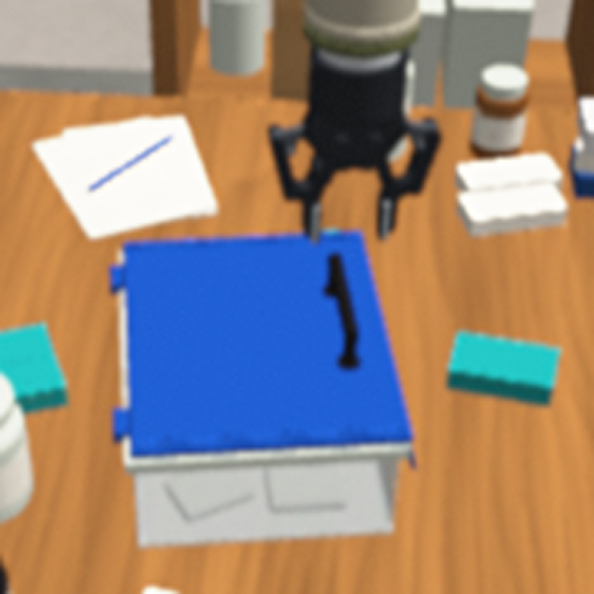

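View pics/t8.png

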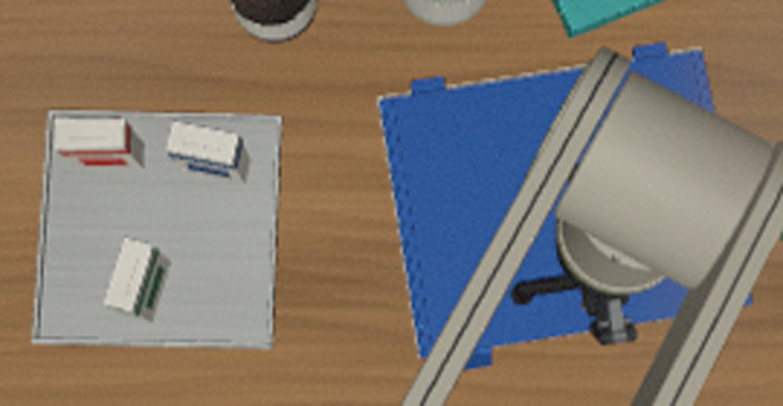

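>>> move_arm --rows '[[[-0.001,0,0.006,0,0,0],[-0.002,0,0.018,0,0,0],[-0.002,0,0.034,0,0,0],[-0.002,0,0.05,0,0,0],[-0.002,0,0.064,0,0,0],[-0.002,0,0.074,0,0,0],[-0.002,0,0.079,0,0,0],[-0.002,0,0.08,0,0,0],[-0.002,0,0.08,0,0,0]]]'

```text
time: 13.7
tool_pos: [474.6, -202.4, 144.6]
tcp_rot: [-180.0, -0.0, 99.4]
ft_force: [0.1, 0.1, 0.1]
finger_gap: 49.8
```

```bash
python3 log.py
python3 - <<'E'
from bench import viewer
import cv2
d=viewer.snapshot("side")["color"][:,:,::-1]; cv2.imwrite("pics/s9.png",cv2.resize(d[110:210,300:420],None,fx=6,fy=6,interpolation=cv2.INTER_CUBIC))
E
```

```text
{'time': 13.7, 'joint_pos': [-28.8, -1.75, 104.88, 0.01, 76.93, -38.18], 'tool_pos': [474.55, -202.36, 144.56], 'tcp_rot': [-179.96, -0.04, 99.38], 'ft_force': [0.07, 0.09, 0.13], 'wrist_torque': [0.01, 0.02, -0.04], 'finger_gap': 49.83}
```

View pics/s9.png

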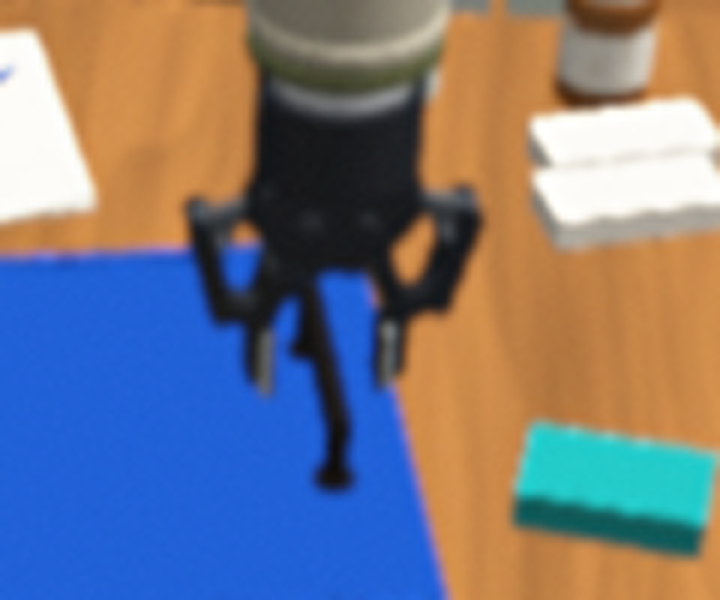

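>>> move_arm --rows '[[[0,0,0,0,0,0],[0,0,0,0,0,0],[0,0,0,0,0,0],[0,0,0,0,0,0],[0,0,0,0,0,0],[0,0,0,0,0,0]]]' --grip 0.0 --newtons 40

```text
time: 14.35
tool_pos: [474.5, -202.4, 144.8]
tcp_rot: [-180.0, -0.0, 99.4]
ft_force: [-1.8, 0.6, 6.5]
finger_gap: 12.6
```

```bash
python3 log.py
```

```text
{'time': 14.35, 'joint_pos': [-28.8, -1.78, 104.87, 0.0, 76.94, -38.18], 'tool_pos': [474.53, -202.45, 144.83], 'tcp_rot': [-179.97, -0.03, 99.38], 'ft_force': [-1.77, 0.55, 6.53], 'wrist_torque': [0.02, 0.24, 0.02], 'finger_gap': 12.6}
```

```bash
python3 -c "
import numpy as np
def row(t): return [0,round((-188*(np.cos(t)-1)+34.8*np.sin(t))/1000,4),-round((188*np.sin(t)+34.8*(np.cos(t)-1))/1000,4),round(np.degrees(t),2),0,0]
print([row(.003*k) for k in range(1,21)])
"
```

```text
[[0, np.float64(0.0001), np.float64(-0.0006), np.float64(0.17), 0, 0], [0, np.float64(0.0002), np.float64(-0.0011), np.float64(0.34), 0, 0], [0, np.float64(0.0003), np.float64(-0.0017), np.float64(0.52), 0, 0], [0, np.float64(0.0004), np.float64(-0.0023), np.float64(0.69), 0, 0], [0, np.float64(0.0005), np.float64(-0.0028), np.float64(0.86), 0, 0], [0, np.float64(0.0007), np.float64(-0.0034), np.float64(1.03), 0, 0], [0, np.float64(0.0008), np.float64(-0.0039), np.float64(1.2), 0, 0], [0, np.float64(0.0009), np.float64(-0.0045), np.float64(1.38), 0, 0], [0, np.float64(0.001), np.float64(-0.0051), np.float64(1.55), 0, 0], [0, np.float64(0.0011), np.float64(-0.0056), np.float64(1.72), 0, 0], [0, np.float64(0.0013), np.float64(-0.0062), np.float64(1.89), 0, 0], [0, np.float64(0.0014), np.float64(-0.0067), np.float64(2.06), 0, 0], [0, np.float64(0.0015), np.float64(-0.0073), np.float64(2.23), 0, 0], [0, np.float64(0.0016), np.float64(-0.0079), np.float64(2.41), 0, 0], [0, np.float64(0.0018), np.float64(-0.0084), np.float64(2.58), 0, 0], [0, np.float64(0.0019), np.float64(-0.009), np.float64(2.75), 0, 0], [0, np.float64(0.002), np.float64(-0.0095), np.float64(2.92), 0, 0], [0, np.float64(0.0022), np.float64(-0.0101), np.float64(3.09), 0, 0], [0, np.float64(0.0023), np.float64(-0.0107), np.float64(3.27), 0, 0], [0, np.float64(0.0024), np.float64(-0.0112), np.float64(3.44), 0, 0]]
```

>>> move_arm --rows '[[[0,0,0,0,0,0],[0,0,0,0,0,0],[0,0,0,0,0,0]]]' --newtons 85

```text
time: 14.65
tool_pos: [474.5, -202.4, 144.9]
tcp_rot: [-180.0, -0.0, 99.4]
ft_force: [-2.8, 1.4, 7.0]
finger_gap: 11.3
```

>>> move_arm --rows '[[[0,0.0001,-0.0006,0.17,0,0],[0,0.0002,-0.0011,0.34,0,0],[0,0.0003,-0.0017,0.52,0,0],[0,0.0004,-0.0023,0.69,0,0],[0,0.0005,-0.0028,0.86,0,0],[0,0.0007,-0.0034,1.03,0,0],[0,0.0008,-0.0039,1.2,0,0],[0,0.0009,-0.0045,1.38,0,0]]]'

```text
time: 15.45
tool_pos: [474.7, -202.3, 146.7]
tcp_rot: [-178.5, -0.1, 99.4]
ft_force: [5.7, -6.7, -15.0]
finger_gap: 11.4
```

```bash
python3 log.py
```

```text
{'time': 15.45, 'joint_pos': [-28.17, -0.59, 103.51, -0.89, 78.35, -37.35], 'tool_pos': [474.65, -202.27, 146.73], 'tcp_rot': [-178.46, -0.08, 99.37], 'ft_force': [5.72, -6.71, -14.95], 'wrist_torque': [-0.96, -1.08, -0.05], 'finger_gap': 11.37}
```

```bash
cat > rows.py <<'E'
import numpy as np,sys
t0=float(sys.argv[1])
def pos(t): return np.array([-188*np.cos(t)+34.8*np.sin(t),188*np.sin(t)+34.8*np.cos(t)])
for t in map(float,sys.argv[2:]):
    d=pos(t)-pos(t0)  # (u,up)
    # tool y = u rotated by t0 (u->-up ... opening: u dir -> (cos, -sin))
    y=d@[np.cos(t0),-np.sin(t0)]; up=d@[np.sin(t0),np.cos(t0)]
    print([0,round(float(y)/1000,4),round(-float(up)/1000,4),round(float(np.degrees(t-t0)),2),0,0],end=', ')
E
python3 rows.py .024 .027 .03 .033 .036 .039 .042 .045 .048
```

```text
[0, 0.0001, -0.0006, 0.17, 0, 0], [0, 0.0002, -0.0011, 0.34, 0, 0], [0, 0.0003, -0.0017, 0.52, 0, 0], [0, 0.0004, -0.0023, 0.69, 0, 0], [0, 0.0005, -0.0028, 0.86, 0, 0], [0, 0.0007, -0.0034, 1.03, 0, 0], [0, 0.0008, -0.0039, 1.2, 0, 0], [0, 0.0009, -0.0045, 1.38, 0, 0],
```

>>> move_arm --rows '[[[0,0.0001,-0.0006,0.17,0,0],[0,0.0002,-0.0011,0.34,0,0],[0,0.0003,-0.0017,0.52,0,0],[0,0.0004,-0.0023,0.69,0,0]]]'

```text
time: 15.85
tool_pos: [475.0, -202.2, 148.8]
tcp_rot: [-177.8, -0.1, 99.4]
ft_force: [5.4, -7.0, -14.8]
finger_gap: 11.4
```

>>> move_arm --rows '[[[0,0.0001,-0.0006,0.17,0,0],[0,0.0002,-0.0011,0.34,0,0],[0,0.0003,-0.0017,0.52,0,0],[0,0.0004,-0.0023,0.69,0,0]]]'

```text
time: 16.25
tool_pos: [475.8, -202.1, 152.1]
tcp_rot: [-177.1, -0.1, 99.4]
ft_force: [1.7, -3.1, -3.6]
finger_gap: 11.0
```

```bash
python3 log.py
```

```text
{'time': 16.25, 'joint_pos': [-27.54, 0.41, 101.96, -1.7, 79.99, -36.58], 'tool_pos': [475.84, -202.15, 152.13], 'tcp_rot': [-177.11, -0.07, 99.37], 'ft_force': [1.68, -3.12, -3.56], 'wrist_torque': [-0.53, -0.43, 0.08], 'finger_gap': 11.02}
```

```bash
python3 rows.py .048 .051 .054 .058 .063 .069 .076 .083 .09 .097 .104 .111 .118 .125 .132 .139 .146 .152 .157 .16 .16
```

```text
[0, 0.0001, -0.0006, 0.17, 0, 0], [0, 0.0002, -0.0011, 0.34, 0, 0], [0, 0.0004, -0.0019, 0.57, 0, 0], [0, 0.0005, -0.0028, 0.86, 0, 0], [0, 0.0008, -0.0039, 1.2, 0, 0], [0, 0.001, -0.0052, 1.6, 0, 0], [0, 0.0013, -0.0066, 2.01, 0, 0], [0, 0.0016, -0.0079, 2.41, 0, 0], [0, 0.0019, -0.0092, 2.81, 0, 0], [0, 0.0022, -0.0105, 3.21, 0, 0], [0, 0.0026, -0.0118, 3.61, 0, 0], [0, 0.0029, -0.0131, 4.01, 0, 0], [0, 0.0032, -0.0144, 4.41, 0, 0], [0, 0.0036, -0.0157, 4.81, 0, 0], [0, 0.0039, -0.0169, 5.21, 0, 0], [0, 0.0043, -0.0182, 5.61, 0, 0], [0, 0.0046, -0.0193, 5.96, 0, 0], [0, 0.0049, -0.0202, 6.25, 0, 0], [0, 0.0051, -0.0208, 6.42, 0, 0], [0, 0.0051, -0.0208, 6.42, 0, 0],
```

>>> move_arm --rows '[[[0,0.0001,-0.0006,0.17,0,0],[0,0.0002,-0.0011,0.34,0,0],[0,0.0004,-0.0019,0.57,0,0],[0,0.0005,-0.0028,0.86,0,0],[0,0.0008,-0.0039,1.2,0,0],[0,0.001,-0.0052,1.6,0,0],[0,0.0013,-0.0066,2.01,0,0],[0,0.0016,-0.0079,2.41,0,0],[0,0.0019,-0.0092,2.81,0,0],[0,0.0022,-0.0105,3.21,0,0],[0,0.0026,-0.0118,3.61,0,0],[0,0.0029,-0.0131,4.01,0,0],[0,0.0032,-0.0144,4.41,0,0],[0,0.0036,-0.0157,4.81,0,0],[0,0.0039,-0.0169,5.21,0,0],[0,0.0043,-0.0182,5.61,0,0],[0,0.0046,-0.0193,5.96,0,0],[0,0.0049,-0.0202,6.25,0,0],[0,0.0051,-0.0208,6.42,0,0],[0,0.0051,-0.0208,6.42,0,0]]]'

```text
time: 18.25
tool_pos: [482.1, -201.1, 173.8]
tcp_rot: [-170.7, -0.1, 99.4]
ft_force: [-0.3, -5.2, -1.8]
finger_gap: 11.5
```

```bash
python3 log.py;python3 rows.py .16 .164 .17 .176 .182 .188 .193 .197 .199 .2 .2
python3 - <<'E'
from h import *; from bench import sensors
s=sensors.sense()
u=np.array([np.cos(np.radians(9.3)),np.sin(np.radians(9.3)),0])
p0=np.array([474.5,-202.4,144.8]); d=s["tool_pos"]-p0; print("du",d@u,"dz",d[2], "tilt",(tool(99.3,0).inv()*eul(s["tcp_rot"])).as_rotvec(degrees=True))
# angle from point via hinge
from scipy.optimize import brentq
for g in ("z","u"):pass
f=lambda t:188*np.sin(t)+34.8*(np.cos(t)-1)-d[2]
print("theta",brentq(f,0,.5))
E
```

```text
{'time': 18.25, 'joint_pos': [-24.74, 5.65, 94.64, -5.15, 87.47, -33.55], 'tool_pos': [482.07, -201.05, 173.85], 'tcp_rot': [-170.71, -0.06, 99.38], 'ft_force': [-0.29, -5.17, -1.78], 'wrist_torque': [-0.75, -0.25, 0.18], 'finger_gap': 11.5}
[0, 0.0001, -0.0008, 0.23, 0, 0], [0, 0.0004, -0.0019, 0.57, 0, 0], [0, 0.0006, -0.003, 0.92, 0, 0], [0, 0.0008, -0.0041, 1.26, 0, 0], [0, 0.001, -0.0052, 1.6, 0, 0], [0, 0.0013, -0.0062, 1.89, 0, 0], [0, 0.0014, -0.0069, 2.12, 0, 0], [0, 0.0015, -0.0073, 2.23, 0, 0], [0, 0.0015, -0.0075, 2.29, 0, 0], [0, 0.0015, -0.0075, 2.29, 0, 0], du 7.688696998493861 dz 29.048408193024358 tilt [ 9.28995666  0.0503253  -0.08502245]
theta 0.15745234900009142
```

>>> move_arm --rows '[[[0,0.0001,-0.0008,0.23,0,0],[0,0.0004,-0.0019,0.57,0,0],[0,0.0006,-0.003,0.92,0,0],[0,0.0008,-0.0041,1.26,0,0],[0,0.001,-0.0052,1.6,0,0],[0,0.0013,-0.0062,1.89,0,0],[0,0.0014,-0.0069,2.12,0,0],[0,0.0015,-0.0074,2.26,0,0],[0,0.0015,-0.0077,2.35,0,0],[0,0.0015,-0.0077,2.35,0,0],[0,0.0015,-0.0077,2.35,0,0]]]'

```text
time: 19.35
tool_pos: [484.8, -200.6, 181.2]
tcp_rot: [-168.4, -0.1, 99.4]
ft_force: [0.4, -5.8, -1.7]
finger_gap: 11.5
```

```bash
python3 log.py
python3 - <<'E'
from h import *; from bench import sensors,viewer
import cv2
s=sensors.sense()
d=s["tool_pos"]-np.array([474.5,-202.4,144.8])
from scipy.optimize import brentq
t=brentq(lambda t:188*np.sin(t)+34.8*(np.cos(t)-1)-d[2],0,.5);print("theta",t,"front lift",228*np.sin(t))
S=viewer.snapshot("side");d=S["color"][:,:,::-1]; cv2.imwrite("pics/s10.png",cv2.resize(d[100:370,230:430],None,fx=3,fy=2.2,interpolation=cv2.INTER_CUBIC))
cv2.imwrite("pics/s10b.png",cv2.resize(d[120:260,270:390],None,fx=5,fy=4.2,interpolation=cv2.INTER_CUBIC))
S0=load("side0.npz")
# predicted lid top left-front corner px for angles
z=np.radians(9.3);u=np.array([np.cos(z),np.sin(z),0]);v=np.array([-np.sin(z),np.cos(z),0]);k=np.array([0,0,1.]);H=np.array([659.9,-171.5,110])
for a in (0,.15,.18,.2,.22,.25):
    c,sn=np.cos(a),np.sin(a)
    L=[]
    for x,y in((-228,145),(-228,-145)):
        L.append(proj(S0,H+u*(x*c+10*sn)+v*y+k*(-x*sn+10*c)))
    L=np.array(L); print(a,L.round(1).tolist(),"crop",((L-[270,120])*[5,4.2]).round(0).tolist())
E
```

```text
{'time': 19.35, 'joint_pos': [-23.81, 7.71, 91.91, -6.28, 90.17, -32.67], 'tool_pos': [484.8, -200.61, 181.15], 'tcp_rot': [-168.38, -0.05, 99.38], 'ft_force': [0.41, -5.75, -1.69], 'wrist_torque': [-0.74, -0.28, 0.14], 'finger_gap': 11.49}
theta 0.19829013440884904 front lift 44.91446306895708
0 [[375.4, 213.0], [359.6, 149.9]] crop [[527.0, 391.0], [448.0, 126.0]]
0.15 [[375.0, 203.7], [359.0, 141.0]] crop [[525.0, 351.0], [445.0, 88.0]]
0.18 [[374.7, 201.8], [358.7, 139.2]] crop [[523.0, 343.0], [443.0, 81.0]]
0.2 [[374.4, 200.5], [358.4, 138.0]] crop [[522.0, 338.0], [442.0, 76.0]]
0.22 [[374.1, 199.3], [358.2, 136.8]] crop [[521.0, 333.0], [441.0, 71.0]]
0.25 [[373.6, 197.4], [357.7, 135.0]] crop [[518.0, 325.0], [438.0, 63.0]]
```

View pics/s10.png

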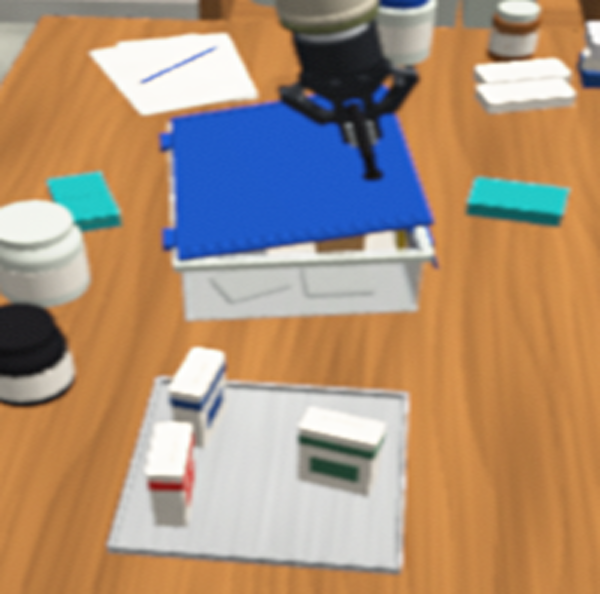

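View pics/s10b.png

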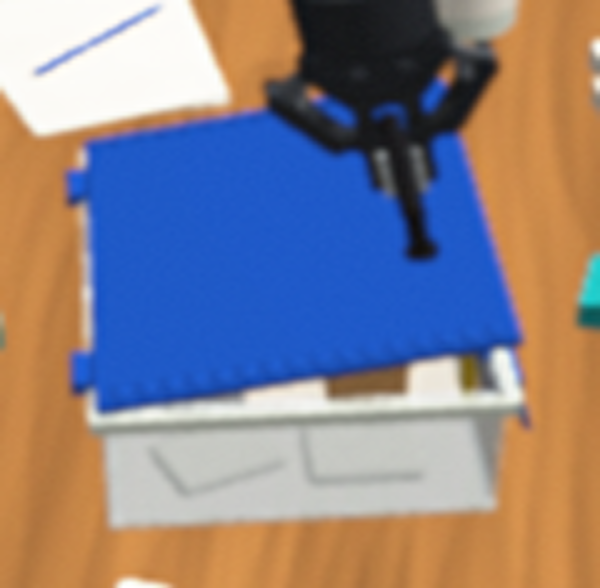

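>>> move_arm --rows '[[[0,0,0,0,0,0],[0,0,0,0,0,0],[0,0,0,0,0,0],[0,0,0,0,0,0],[0,0,0,0,0,0]]]'

```text
time: 19.9
tool_pos: [484.8, -200.6, 181.1]
tcp_rot: [-168.4, -0.1, 99.4]
ft_force: [0.8, -5.2, -1.7]
finger_gap: 11.1
```

```bash
python3 log.py
python3 - <<'E'
from bench import viewer,sensors
import cv2
cv2.imwrite("pics/tend.png",viewer.snapshot("top")["color"][:,:,::-1]); print(sensors.sense()["qd"].round(2))
E
```

```text
{'time': 19.9, 'joint_pos': [-23.81, 7.71, 91.91, -6.28, 90.17, -32.67], 'tool_pos': [484.79, -200.62, 181.15], 'tcp_rot': [-168.38, -0.06, 99.38], 'ft_force': [0.84, -5.25, -1.73], 'wrist_torque': [-0.71, -0.31, 0.2], 'finger_gap': 11.13}
[-0.04  0.08  0.04  0.02  0.1   0.07]
```

View pics/tend.png

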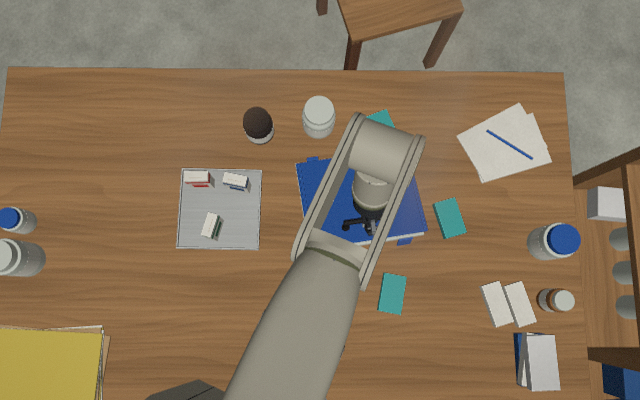

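The carton stands free in the tray at top-view px (211,225). The stock cartons, tub and jar haven't moved from where they were in the first picture. The lid is held still, so I'm handing in.

```bash
python3 -c "
from bench import hand_in
print(hand_in())"
```

```text
the job is handed in; nothing more can be done
None
```

I stood the carton upright in the front half of the tray, band end up and clear of the gripper. Then I gripped the black handle and eased the lid off its seal. The lid is held at about 45 mm, and I handed the job in at about 20 s of the 54 s allowed.

- **Carton:** it touched the tray floor with about 4 N and stayed upright after release. It was still standing in the last top picture.
- **Lid:** the pull reached about 15 N vertically, plus sideways forces of 6 to 7 N. It dropped to about 4 N as the seal let go, and the lid did not jump.
- **Opening:** the arm's position gives a lid angle of 0.198 rad, which is 44.9 mm at the front edge. The side picture agrees, with the lid's corner within about half a pixel of where 0.20 rad would put it. The joints were still and the grip was 85 N.
- **Other items:** the stock cartons, tub and jar look unmoved against the first picture. I judged this by eye and did not measure it.
- **Odd reading:** a sideways force of about 5 N along the handle remained at the end. It held steady over the last readings, so I left it.

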